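Offer the amber cover up to the gel imager's hinge

ROBOT

A 6-joint arm with a two-finger parallel gripper is mounted at the origin on the work surface. World frame = base frame: x ahead of the robot, y to its left, z up, the work surface at z = 0. Lengths are in mm, angles in rad, forces in N, time in s.
With the tool pointing down it reaches from about 300 to 775 mm from the base axis. Payload 14.6 kg.
Tool frame: the origin (TCP) lies midway between the tips of the shut fingers; the grasp point (between the pads) lies behind it (manip.grip_depth is the z of the grasp point in the tool frame, in mm); z points along the fingers, y is the line along which they close (so a half turn about z gives the same grasp; the last joint's range is limited). The gripper opens to 94 mm and grips with 3 to 60 N. Pads are 16 mm wide; open, the fingers measure 119 mm over their backs; the gripper's body (75 mm by 177 mm) begins 78 mm behind the grasp point.
Start: joints at [-1.197, 0.3, 1.521, -0, 1.321, -0.067], TCP at [234.657, -497.419, 205.446] pointing down, gripper open.
Joint ranges: [-3.03, 3.03], [-0.79, 2.21], [0.23, 2.52], [-1.04, 4.18], [0, 3.07], [-2.55, 2.55]. Speed limits (rad/s): [2.22, 2.22, 2.57, 3.14, 3.14, 3.14].

INTERFACE

Orientations are given as [roll, pitch, yaw] about the fixed x, y, z axes, in that order (R = Rz(yaw) Ry(pitch) Rx(roll)).
In Python, from cell import manip, eyes, read_state gives the robot as it stands (manip), with the cameras (eyes) and the readings as plain functions.
- The arm moves only by the tool nudge_tcp, called after "Call:" in YAML: its name, and indented under it one key for each argument. Schema: {"type":"object","properties":{"ticks":{"type":"array","items":{"type":"array","items":{"type":"array","items":{"type":"number"},"minItems":6,"maxItems":6},"minItems":1,"maxItems":5},"minItems":1,"maxItems":1},"finger_gap":{"type":"number"},"grip_n":{"type":"number"},"only":{"type":"string"},"quiet":{"type":"boolean"},"lines":{"type":"string"}},"required":["ticks"],"additionalProperties":false}. ticks is a list that holds a single list of rows (three levels of brackets), with 1 to 5 rows, each of 6 numbers: dx, dy, dz in parts of the range, where 1.0 means 800 mm, then a rotation vector rx, ry, rz in a scale on which 1.0 is 120 degrees; each row is the pose to reach, as a shift and turn from the pose commanded when the call began, along the tool's axes at that moment; what a row does not reach only later rows make up. A row lasts 1/10 s, in which the tool goes at most 50 mm and 0.15 rad, less where a joint would pass 70% of its speed; a pose out of reach is approached as far as the arm can. finger_gap is the finger opening in mm, set as the call begins (left out keeps the last). The fingers move at their own pace and stop on an object; grip_n is the grip in N (left out, the last holds). Time passes only in rows, so rows that do not move let the fingers close. The tool returns the time, the measured TCP pose, the force, the opening and the grip force at its end. only (a regular expression) keeps the lines of the reply that match it, lines (a string "A,B") keeps lines A to B, and quiet returns only ok. Input that does not fit is refused with a message, and nothing moves.
- read_state(): the state, without advancing time (a new reading comes with each control period).
- eyes.camera(name): name is "scene" or "top" or "wrist"; returns (picture, depth): 480x640x3 uint8, red, green, blue; 480x640 float32, mm along the optical axis (not along the pixel's ray), 0 where there is no reading.
- eyes.camera_info(name): a dict with "K" (3x3 intrinsics, pixels), "dist" ([k1, k2, p1, p2, k3] as OpenCV has them; the pictures are not rectified), "rvec" (rotation vector, rad) and "tvec" (3), from world to camera coordinates, as OpenCV has them; the wrist camera has in their place "mount" (4x4, takes a point from camera to tool coordinates, whose origin is the TCP and whose axes are the flange's). Camera axes: x right, y down, z forward; pixel columns grow to the right and rows downward; lengths in mm; the calibration is good to about 2 mm. A picture is of the moment at which its call begins: read the wrist's pose just before it. camera_info takes no time and is no camera call.
- manip.sign_off(): hands the job in; it is judged then, once.
The state is a dict: "clock": time; "joints": joint angles; "qd": joint speeds; "effort": joint torques, N m; "eef_pos": TCP position; "eef_rot": TCP orientation; "wrist_force": force on the tool from outside, world axes, zero at the start; "moment": the same for the moment, N m; "finger_gap": finger opening in mm; "finger_force": force on a finger pad.
Only numpy, scipy, OpenCV 4.12 (cv2) and the standard library are available. Lean on these libraries where they do the work, as an engineer would, in place of code of your own. Each camera call takes 0.05 s, during which the arm holds its last target. There are 200 camera calls.

TASK

Slide the cream gel imager sideways along the bench, without lifting or tipping it, from the grey-taped place to the green-taped place, so that it stands centred and square inside the green outline, and let go of it. Then pick up the loose amber cover by its black rib and bring the cover's hinge knuckle into the gap between the imager's two knuckles from above, the cover lying level over the blue glass, until all three holes line up well enough for the brass hinge pin to slide straight through. Finish while still holding the cover still there in the gripper, touching nothing of the imager, for a colleague to push the pin in; leave everything else on the bench where it is.

Things in the scene. Friction and masses are not known exactly. Their poses are not given: they have to be found in the camera images.
- imager: Gel imager: loose cream box, 170 (x) x 150 (y) x 60 mm high, about 0.85 kg, blue glass in its top. Origin: centre of its underside; z up; +x to its hinge side (away from the robot, within about 0.25 rad), -x to its front with the grey grab rib. It slides on the bench (about 3 to 6 N) when its rib is gripped and moved level.
- imager_rib (a point): Grip point on the imager's grey grab rib: solid, upright, on the top at the front edge, 12 mm thick (x), 80 mm long (y), 60 to 95 mm above the bench; its mid-plane is at imager x = -75 mm. The point is on the mid-plane, 83 mm above the bench. Axes as the imager.
- imager_bore (a point): Middle of the imager's hinge axis (its y axis, level), at imager x = +72 mm, 90 mm above the bench, 30 mm above the box's top. Two aluminium knuckles on posts, outside diameter 22, bore 14, each 28 mm long, lie at |y| = 30 to 58 mm; the 60 mm gap between them is free down to the box's top. Axes as the imager.
- cover: Amber see-through cover, about 0.2 kg, lying level on the bench on its knuckle and two feet. Origin: at bench level below the middle of its rib (above it: the centre of mass); z up; +x to its hinge edge (away from the robot within about 0.5 rad). Plate x from -63 to +42, 130 wide in y, 9 to 13 mm above the underside; feet at x = -53, y = +-55 mm reach down to 0.
- cover_rib (a point): Grip point on the cover's black rib: a solid upright rib on the plate, 12 mm thick (cover x), 60 mm long (cover y), 13 to 48 mm above the cover's underside. The point is in the middle of the rib, 36 mm above the underside, straight above the cover's origin. Axes as the cover.
- cover_bore (a point): Centre of the bore of the cover's one aluminium knuckle: outside diameter 22, bore 14, 46 mm long along y (the bore axis), at cover x = +62 mm, y = 0, 11 mm above the cover's underside. With this point on imager_bore and the cover level, its feet clear the box's top by 19 mm and its front edge clears the imager's rib by 16 mm.
- mark_green: Green tape outline flat on the bench, 200 (x) x 180 (y) mm outside, 180 x 160 mm inside, tape 10 mm wide: the place where the imager must go. Origin: its centre, z up; x and y axes along its sides; the imager belongs there with its axes along these.
- mark_grey: Grey tape outline of the same size, the place where the imager stands at the start, about 200 to 270 mm to one side of the green one, either left or right.
- hinge_pin: Brass hinge pin, diameter 6 mm, 80 mm long, lying in the steel tray; a colleague will fit it. Origin on the underside at mid-length, leave alone.
- pin_tray: Small steel tray 70 x 110 x 16 mm beyond the imager. Origin: centre of its underside. Bystander.
- tip_rack: Orange rack 85 x 125 x 35 mm. Origin: centre of its underside. Bystander.
- beaker: Glass beaker, diameter 90, height 110 mm. Origin: centre of its underside. Bystander.
- mug: White mug, diameter 80, height 90 mm. Origin: centre of its underside. Bystander.
- reagent: Glass bottle with a blue cap, diameter 80, height 160 mm. Origin: centre of its underside. Bystander.

How it is judged:
By the outcome, as a careful person would: the job done as asked, in the order asked, and still so for the second after the job is handed in, while the arm keeps its last pose, push and grip.
It also fails if it takes over 61 s, if anything falls off the work surface, if the arm or the gripper's body presses on something with over 40 N, if the wrist force passes 120 N, or if a joint passes its speed limit or range.

## Working session

There is one attempt and no reset: what is moved stays moved. The work goes in short steps, Python scripts to look and compute and a tool call to move; the robot and the scene stay as the last step left them, time stands still between calls to the robot, and variables do not carry over. Pictures are saved under pics/ and viewed, at most 10 in all, crops included, and the job is handed in when it is done.

```bash
ls; mkdir -p pics; python3 - <<'E'
from cell import manip, eyes, read_state
import cv2,numpy as np
s=read_state();print(s, manip.grip_depth)
ims=[]
for n in("scene","top"):
    im,d=eyes.camera(n);np.savez(f"/tmp/{n}0.npz",im=im,d=d);cv2.imwrite(f"pics/{n}0.png",im[...,::-1])
for n in("scene","top","wrist"): print(n,eyes.camera_info(n))
E
```

```text
cell.py
pics
{'clock': 0.0, 'joints': array([-1.19657570e+00,  3.00457160e-01,  1.52158962e+00,  9.48023554e-06,
        1.32067727e+00, -6.66142559e-02]), 'qd': array([-0.00080393,  0.00027027, -0.00086422, -0.00114333, -0.00021212,
        0.00088455]), 'effort': array([ 3.08257586e-04, -5.31805909e+01, -3.52738810e+01,  7.08509772e-02,
        2.44472595e-02, -9.66712423e-05]), 'eef_pos': array([ 234.57924334, -497.17842914,  204.8903586 ]), 'eef_rot': array([-3.14046438e+00, -8.44733732e-05,  4.40832484e-01]), 'wrist_force': array([-0.08600378,  0.01433325, -0.16250467]), 'moment': array([0.01902886, 0.02460196, 0.04236146]), 'finger_force': 0.0, 'finger_gap': 93.70897344804943} -18.8
scene {'K': array([[485.25411202,   0.        , 325.6599421 ],
       [  0.        , 485.25411202, 238.5351252 ],
       [  0.        ,   0.        ,   1.        ]]), 'dist': array([-0.08465625,  0.        ,  0.        ,  0.        ,  0.        ]), 'rvec': array([ 1.06442416,  2.1774253 , -1.20722883]), 'tvec': array([ 389.47830465, -188.52317753, 1949.62071598])}
top {'K': array([[462.0819
[... 239 characters left out ...]
827, -2.14883868,  0.14430445]), 'tvec': array([-1.28676258e-01,  6.41224173e+02,  1.11950217e+03])}
wrist {'K': array([[364.06246167,   0.        , 318.91612132],
       [  0.        , 364.06246167, 234.40333773],
       [  0.        ,   0.        ,   1.        ]]), 'dist': array([-0.06075049,  0.        ,  0.        ,  0.        ,  0.        ]), 'mount': array([[ 8.12335089e-04, -9.71585344e-01, -2.36688106e-01,
         6.85914485e+01],
       [ 9.99999668e-01,  8.04470099e-04,  1.29805682e-04,
         2.87917253e-01],
       [ 6.42912061e-05, -2.36688133e-01,  9.71585675e-01,
        -1.79840041e+02],
       [ 0.00000000e+00,  0.00000000e+00,  0.00000000e+00,
         1.00000000e+00]])}
```

View pics/top0.png

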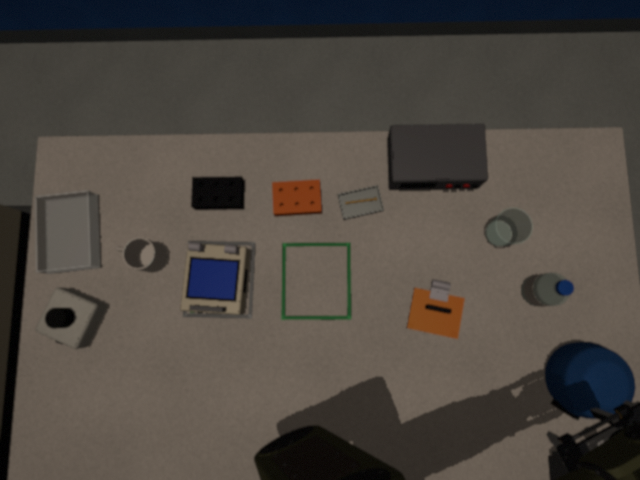

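View pics/scene0.png

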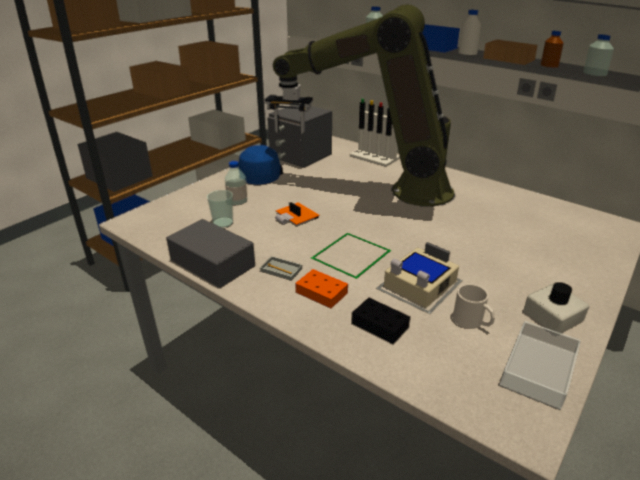

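The top view shows the imager near (216,278), the green outline near (316,281), the cover near (437,310) with its rib at (438,308), and the rack at (297,197). The scene view agrees, with the imager to the robot's left of the green outline. Next I'll turn these into positions.

```bash
cat > h.py <<'E'
import cv2,numpy as np
from scipy.spatial.transform import Rotation as Ro
from cell import manip, eyes, read_state
def toolR(s): return Ro.from_euler('xyz',s['eef_rot']).as_matrix()
def cam(n,s=None):
    """centre C and camera->world rotation R"""
    i=eyes.camera_info(n)
    if n=="wrist":
        M=i['mount'];T=toolR(s);return i,s['eef_pos']+T@M[:3,3],T@M[:3,:3]
    R=cv2.Rodrigues(i['rvec'])[0].T
    return i,-R@i['tvec'],R
def rays(n,px,s=None):
    i,C,R=cam(n,s)
    u=cv2.undistortPoints(np.float64(px).reshape(-1,1,2),i['K'],i['dist']).reshape(-1,2)
    return C,np.c_[u,np.ones(len(u))]@R.T
def onplane(n,px,z,s=None):
    C,d=rays(n,px,s); return C+d*((z-C[2])/d[:,2])[:,None]
def meet(C1,d1,C2,d2):
    a=np.linalg.lstsq(np.c_[d1,-d2],C2-C1,rcond=None)[0]
    p,q=C1+a[0]*d1,C2+a[1]*d2; return (p+q)/2,np.linalg.norm(p-q)
def hsv(im): return cv2.cvtColor(im,cv2.COLOR_RGB2HSV)
def blob(mask,near=None):
    mask=mask.astype(np.uint8)
    cs,_=cv2.findContours(mask,cv2.RETR_EXTERNAL,cv2.CHAIN_APPROX_NONE)
    return max(cs,key=cv2.contourArea)
def rect_world(n,c,z,s=None):
    p=onplane(n,c.reshape(-1,2),z,s)[:,:2].astype(np.float32)
    return cv2.minAreaRect(p)
def snap(n,name):
    s=read_state();im,d=eyes.camera(n)
    np.savez(f"/tmp/{name}.npz",im=im,d=d,p=s['eef_pos'],r=s['eef_rot']);cv2.imwrite(f"pics/{name}.png",im[...,::-1])
    return s,im,d
def load(name):
    f=np.load(f"/tmp/{name}.npz");return dict(eef_pos=f['p'],eef_rot=f['r']),f['im'],f['d']
E
python3 - <<'E'
from h import *
f=np.load("/tmp/top0.npz");im=f['im'];d=f['d'];H=hsv(im)
h,s,v=cv2.split(H)
g=(h>45)&(h<85)&(s>90)&(v>50)
b=(h>110)&(h<130)&(s>150);b[:,300:]=0;b[:200]=0
o=(h>5)&(h<22)&(s>150);o[:,:400]=0
for nm,m,z in(("green",g,0),("glass",b,60),("cover",o,13)):
    c=blob(m); print(nm,rect_world("top",c,z),c.reshape(-1,2).min(0),c.reshape(-1,2).max(0))
k=np.zeros_like(o);k[300:316,422:456]=(v[300:316,422:456]<40);c=blob(k);print("rib",rect_world("top",c,48))
i,C,R=cam("top");print(C)
E
```

```text
green ((548.7947387695312, 34.02383804321289), (176.3207550048828, 194.94171142578125), 89.41890716552734) [282 243] [350 318]
glass ((551.25830078125, 288.26007080078125), (115.74962615966797, 93.18292999267578), 85.61263275146484) [188 259] [237 298]
cover ((462.0083923339844, -268.93389892578125), (127.8805160522461, 101.79240417480469), 77.16148376464844) [408 288] [463 337]
rib ((472.28076171875, -267.51519775390625), (57.36759948730469, 6.860146999359131), 77.2955322265625)
[ 466.73320694  -24.03176708 1202.51243725]
```

```bash
cat >> h.py <<'E'
def goto(pos,yaw,P=None,Y=None):
    s=read_state();T=toolR(s) if Y is None else Ro.from_euler('xyz',[np.pi,0,Y]).as_matrix()
    P=s['eef_pos'] if P is None else np.array(P)
    G=Ro.from_euler('xyz',[np.pi,0,yaw]).as_matrix()
    print("row",np.round(T.T@(np.array(pos)-P),2),np.round(Ro.from_matrix(T.T@G).as_rotvec(),4))
E
python3 -c "
from h import *
goto([500,230,290],1.5)"
```

```text
row [ 550.36 -544.5   -84.46] [-9.0000e-04 -6.0000e-04 -1.0592e+00]
```

Units first: shifts go in shares of 800 mm and turns go in shares of 120 degrees. So -170 mm is -0.2125, -136 mm is -0.17.

Call:
nudge_tcp:
  ticks:
    - [[0.0425, -0.0425, -0.0075, 0, 0, 0], [0.085, -0.085, -0.015, 0, 0, 0], [0.1275, -0.1275, -0.0225, 0, 0, 0], [0.17, -0.17, -0.03, 0, 0, 0], [0.2125, -0.2125, -0.0375, 0, 0, 0]]
  finger_gap: 44

```text
clock: 0.6
eef_pos: [315.9, -269.2, 235.5]
eef_rot: [-3.141, -0.0, 0.44]
wrist_force: [1.3, -0.7, -0.6]
finger_gap: 57.4
finger_force: 0.0
```

Call:
nudge_tcp:
  ticks:
    - [[0.0425, -0.0425, -0.0075, 0, 0, 0], [0.085, -0.085, -0.015, 0, 0, 0], [0.1275, -0.1275, -0.0225, 0, 0, 0], [0.17, -0.17, -0.03, 0, 0, 0], [0.2125, -0.2125, -0.0375, 0, 0, 0]]

```text
clock: 1.1
eef_pos: [397.2, -42.9, 265.8]
eef_rot: [3.141, -0.0, 0.441]
wrist_force: [1.6, -1.1, 0.3]
finger_gap: 44.1
finger_force: 0.0
```

Call:
nudge_tcp:
  ticks:
    - [[0.0425, -0.0425, -0.0075, 0, 0, 0], [0.085, -0.085, -0.015, 0, 0, 0], [0.1275, -0.1275, -0.0225, 0, 0, 0], [0.17, -0.17, -0.03, 0, 0, 0], [0.2125, -0.2125, -0.03, 0, 0, 0]]

```text
clock: 1.6
eef_pos: [478.7, 183.7, 290.0]
eef_rot: [3.141, -0.001, 0.441]
wrist_force: [0.4, -1.5, 0.4]
finger_gap: 44.0
finger_force: 0.0
```

Call:
nudge_tcp:
  ticks:
    - [[0.025, -0.0213, 0, 0, 0, -0.0716], [0.05, -0.0425, 0, 0, 0, -0.1432], [0.05, -0.0425, 0, 0, 0, -0.2149], [0.05, -0.0425, 0, 0, 0, -0.2865], [0.05, -0.0425, 0, 0, 0, -0.3581]]

```text
clock: 2.1
eef_pos: [499.9, 229.5, 288.9]
eef_rot: [-3.141, 0.001, 1.197]
wrist_force: [-0.1, -0.8, 0.3]
finger_gap: 43.8
finger_force: 0.0
```

Call:
nudge_tcp:
  ticks:
    - [[0, 0, 0, 0, 0, -0.0716], [0, 0, 0, 0, 0, -0.1432], [0, 0, 0, 0, 0, -0.1432], [0, 0, 0, 0, 0, -0.1432]]

```text
clock: 2.5
eef_pos: [499.9, 229.2, 289.2]
eef_rot: [-3.141, 0.0, 1.486]
wrist_force: [0.1, -0.7, -0.6]
finger_gap: 44.3
finger_force: 0.0
```

```bash
python3 -c "
from h import *
snap('wrist','w1'); goto([500,230,290],1.5)"
```

```text
row [ 0.79 -0.02 -0.7 ] [-0.0002  0.0001 -0.0136]
```

View pics/w1.png

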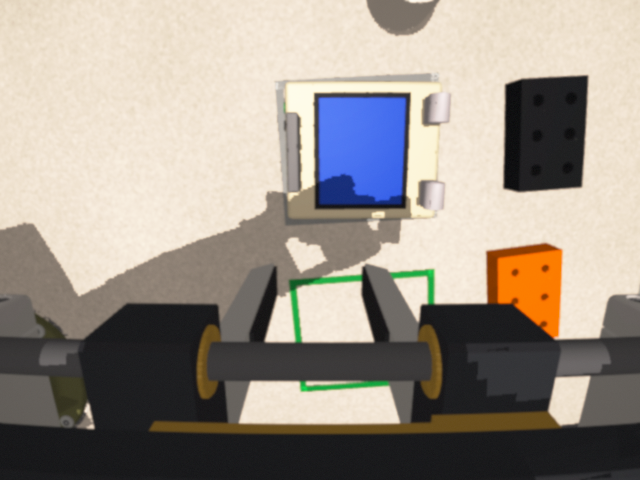

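The imager is upper centre: glass around (362,150), rib at (292,152), knuckles at (438,108) and (432,195). The green outline is at about (363,330), partly behind the fingers. I'll take a second view from a shifted place.

To row units: -65 mm is -0.0813, -35 mm is -0.0438.

Call:
nudge_tcp:
  ticks:
    - [[-0.0438, 0, 0, 0, 0, 0], [-0.0813, 0, 0, 0, 0, 0], [-0.0813, 0, 0, 0, 0, 0], [-0.0813, 0, 0, 0, 0, 0]]

```text
clock: 2.95
eef_pos: [494.9, 164.3, 289.7]
eef_rot: [3.141, -0.0, 1.487]
wrist_force: [-0.3, -0.6, -0.2]
finger_gap: 43.9
finger_force: 0.0
```

```bash
cat >> h.py <<'E'
def pts(d,n,s):
    v,u=np.mgrid[0:480,0:640];px=np.c_[u.ravel(),v.ravel()]
    C,r=rays(n,px,s);return (C+r*d.reshape(-1,1)).reshape(480,640,3)   # depth along optical axis
E
python3 - <<'E'
from h import *
snap('wrist','w2')
Q={}
for n in('w1','w2'):
    s,im,d=load(n);h,sa,v=cv2.split(hsv(im));W=pts(d,'wrist',s)
    b=(h>105)&(h<130)&(sa>150);c=blob(b)
    q=cv2.boxPoints(cv2.minAreaRect(c));q=q[np.lexsort((q[:,0],q[:,1]>q[:,1].mean()))];Q[n]=(s,q)
    print(n,"glass px",q.round(1).tolist(),"depth z med",np.median(W[...,2][b]))
    ok=(d>0)
    for nm,lo,hi in(("box",50,70),("rib",88,102),("bore",96,106)):
        m=ok&(W[...,2]>lo)&(W[...,2]<hi)&(W[...,1]>130)&(W[...,1]<400)&(W[...,0]<660)&(W[...,0]>430)
        if nm=="rib": m&=W[...,0]<520
        if nm=="bore": m&=W[...,0]>560
        m=cv2.morphologyEx(m.astype(np.uint8),cv2.MORPH_OPEN,np.ones((3,3)))
        if not m.any(): print(nm,'none');continue
        P=W[m>0];print(nm,m.sum(),"z",np.percentile(P[:,2],[5,50,95]).round(1),"minrect",cv2.minAreaRect(P[:,:2].astype(np.float32)))
for i in range(4):
    C1,d1=rays('wrist',Q['w1'][1][i:i+1],Q['w1'][0]);C2,d2=rays('wrist',Q['w2'][1][i:i+1],Q['w2'][0])
    print(meet(C1,d1[0],C2,d2[0]))
E
```

```text
w1 glass px [[319.0, 96.0999984741211], [405.29998779296875, 97.0], [317.79998779296875, 204.0], [404.1000061035156, 204.89999389648438]] depth z med 62.360586181074865
box 18863 z [59.3 61.6 63.5] minrect ((553.343505859375, 286.7154846191406), (151.34217834472656, 169.76661682128906), 85.22509002685547)
rib 953 z [93.4 95.4 96.7] minrect ((478.7290344238281, 292.66998291015625), (79.50531005859375, 12.065484046936035), 84.96882629394531)
bore 992 z [ 96.9 100.1 102.2] minrect ((624.9656372070312, 281.48992919921875), (115.47237396240234, 18.602737426757812), 85.48931121826172)
w2 glass px [[318.0, 32.0], [407.0, 32.0], [318.0, 145.0], [407.0, 145.0]] depth z med 62.448007116695265
box 20391 z [59.3 61.7 63.6] minrect ((553.23193359375, 286.66510009765625), (150.01495361328125, 170.2167510986328), 85.41332244873047)
rib 1101 z [93.6 95.5 96.8] minrect ((478.9231262207031, 292.98175048828125), (80.4359130859375, 12.40361499786377), 85.90983581542969)
bore 1119 z [ 96.8 100.3 102.1] minrect ((625.02392578125, 281.519287109375), (115.47940826416016, 19.722640991210938), 85.87450408935547)
(array([510.1913654 , 349.94362745,  54.10745886]), np.float64(0.7292432245703883))
(array([601.65503888, 340.68485367,  62.78541638]), np.float64(0.4404010194508261))
(array([499.79389934, 233.46212655,  61.41770967]), np.float64(0.7012039966657315))
(array([595.12902933, 225.88840327,  70.19093384]), np.float64(0.4007125827365592))
```

Call:
nudge_tcp:
  ticks:
    - [[-0.0563, 0, 0, 0, 0, 0], [-0.1125, 0, 0, 0, 0, 0], [-0.1688, 0, 0, 0, 0, 0], [-0.225, 0, 0, 0, 0, 0], [-0.225, 0, 0, 0, 0, 0]]

```text
clock: 3.5
eef_pos: [480.3, -18.0, 289.4]
eef_rot: [-3.142, 0.001, 1.486]
wrist_force: [0.3, 0.8, 0.6]
finger_gap: 43.6
finger_force: 0.0
```

Call:
nudge_tcp:
  ticks:
    - [[0, 0, 0, 0, 0, 0], [0, 0, 0, 0, 0, 0]]

```text
clock: 3.7
eef_pos: [480.7, -13.8, 289.4]
eef_rot: [-3.141, -0.0, 1.492]
wrist_force: [-0.5, 0.8, 0.4]
finger_gap: 43.9
finger_force: 0.0
```

```bash
cat >> h.py <<'E'
def green(n,name='wrist'):
    s,im,d=load(n);h,sa,v=cv2.split(hsv(im))
    m=(h>45)&(h<85)&(sa>110)&(v>40);P=onplane(name,np.argwhere(m)[:,::-1],0,s)[:,:2]
    hu=cv2.convexHull(P.astype(np.float32));return cv2.minAreaRect(hu),P,m
E
python3 - <<'E'
from h import *
snap('wrist','g1')
r,P,m=green('g1');print(r,m.sum())
s,im,d=load('g1');print(np.median(pts(d,'wrist',s)[m],0))
# line fits per side
c=np.array(r[0]);
for yaw in(0.0,):
  q=P-c
  for ax in(0,1):
    for sg in(1,-1):
      half=(95,85)[ax];k=(abs(q[:,ax]*sg-half)<14)&(abs(q[:,1-ax])<(75,85)[ax])
      a=np.polyfit(q[k,1-ax],q[k,ax],1);print(ax,sg,k.sum(),"slope",a[0],"off",a[1]+c[ax])
E
```

```text
((548.3668823242188, 33.3924560546875), (178.44610595703125, 197.8966827392578), 89.6756591796875) 3428
[550.46229865  48.99795681   1.42636615]
0 1 719 slope 0.006773711972337064 off 643.7698203949323
0 -1 678 slope 0.007191413103859492 off 453.39420925545966
1 1 909 slope -0.005259170901472806 off 118.55070164873601
1 -1 723 slope -0.007541091609086148 off -51.7783591515019
```

```bash
python3 -c "
from h import *
goto([478.6,292.7,130],1.490)"
```

```text
row [305.24 -26.04 159.41] [-0.0002 -0.0001  0.0022]
```

To row units: 220 mm is 0.275, 180 mm is 0.225.

Call:
nudge_tcp:
  ticks:
    - [[0.0563, -0.005, 0, 0, 0, 0], [0.1125, -0.01, 0, 0, 0, 0], [0.1688, -0.015, 0.0188, 0, 0, 0], [0.225, -0.02, 0.0375, 0, 0, 0], [0.275, -0.025, 0.0625, 0, 0, 0]]

```text
clock: 4.25
eef_pos: [477.4, 209.4, 239.4]
eef_rot: [3.14, -0.001, 1.493]
wrist_force: [1.8, 0.3, -0.9]
finger_gap: 44.0
finger_force: 0.0
```

Call:
nudge_tcp:
  ticks:
    - [[0.05, -0.0038, 0.025, 0, 0, 0], [0.0875, -0.0063, 0.0625, 0, 0, 0], [0.1063, -0.0075, 0.1063, 0, 0, 0], [0.1063, -0.0075, 0.1363, 0, 0, 0], [0.1063, -0.0075, 0.1363, 0, 0, 0]]

```text
clock: 4.75
eef_pos: [476.7, 292.0, 127.1]
eef_rot: [-3.136, 0.003, 1.493]
wrist_force: [-0.5, 0.1, 0.1]
finger_gap: 43.9
finger_force: 0.0
```

```bash
python3 -c "
from h import *
goto([478.6,292.7,66],1.490)"
```

```text
row [ 1.04  2.18 61.08] [-0.0051  0.0032  0.0032]
```

To row units: 63 mm is 0.0788, 60 mm is 0.075.

Call:
nudge_tcp:
  ticks:
    - [[0.0013, 0.0013, 0.025, 0, 0, 0], [0.0013, 0.0019, 0.05, 0, 0, 0], [0.0013, 0.0019, 0.075, 0, 0, 0], [0.0013, 0.0019, 0.0788, 0, 0, 0], [0.0013, 0.0019, 0.0788, 0, 0, 0]]

```text
clock: 5.25
eef_pos: [480.7, 292.5, 68.5]
eef_rot: [3.141, -0.0, 1.491]
wrist_force: [-0.1, 0.5, 0.1]
finger_gap: 44.0
finger_force: 0.0
```

Call:
nudge_tcp:
  ticks:
    - [[0, 0, 0, 0, 0, 0], [0, 0, 0, 0, 0, 0]]

```text
clock: 5.45
eef_pos: [480.9, 292.4, 68.8]
eef_rot: [3.14, -0.001, 1.491]
wrist_force: [1.1, 0.5, 0.3]
finger_gap: 44.1
finger_force: 0.0
```

```bash
python3 -c "
from h import *
goto([478.6,292.7,66],1.490);print(read_state()['eef_pos'])"
```

```text
row [ 0.14 -2.36  2.79] [ 0.0016 -0.001   0.0009]
[480.94077245 292.36541303  68.79529176]
```

To row units: -2.3 mm is -0.0029, 2 mm is 0.0025.

Call:
nudge_tcp:
  ticks:
    - [[0, -0.0029, 0.0025, 0, 0, 0], [0, -0.0029, 0.0025, 0, 0, 0], [0, -0.0029, 0.0025, 0, 0, 0], [0, -0.0029, 0.0025, 0, 0, 0], [0, -0.0029, 0.0025, 0, 0, 0]]
  finger_gap: 0
  grip_n: 60

```text
clock: 5.95
eef_pos: [478.2, 292.2, 65.5]
eef_rot: [3.141, -0.0, 1.491]
wrist_force: [-0.2, 0.8, 0.4]
finger_gap: 11.8
finger_force: 60.0
```

Call:
nudge_tcp:
  ticks:
    - [[0, 0, 0, 0, 0, 0], [0, 0, 0, 0, 0, 0], [0, 0, 0, 0, 0, 0], [0, 0, 0, 0, 0, 0]]

```text
clock: 6.35
eef_pos: [478.2, 292.2, 65.5]
eef_rot: [3.141, -0.0, 1.491]
wrist_force: [0.4, -0.0, 1.4]
finger_gap: 11.5
finger_force: 60.0
```

```bash
python3 -c "
from h import *
s=read_state();print(s['wrist_force'],s['moment'])
goto([473.6,33.9,66.5],1.5642,P=[478.6,292.7,66.5],Y=1.490);goto([473.6,33.9,66.5],1.5642);print(s['eef_pos'],s['eef_rot'])"
```

```text
[ 0.41880997 -0.004798    1.35999253] [-0.0145245  -0.18929496  0.04235671]
row [-258.36   15.9     0.  ] [ 0.      0.     -0.0742]
row [-257.83   16.05   -1.  ] [ 0.0001 -0.0001 -0.0734]
[478.21813115 292.18623699  65.50893033] [ 3.14144665e+00 -5.89837749e-05  1.49076539e+00]
```

Check after first call.

To row units: -38 mm is -0.0475, -28 mm is -0.035.

Call:
nudge_tcp:
  ticks:
    - [[-0.005, 0, 0, 0, 0, 0], [-0.0125, 0, 0, 0, 0, 0], [-0.0225, 0.0013, 0, 0, 0, 0], [-0.035, 0.0025, 0, 0, 0, 0], [-0.0475, 0.0025, 0, 0, 0, 0]]

```text
clock: 6.85
eef_pos: [477.1, 254.3, 65.5]
eef_rot: [3.141, -0.001, 1.492]
wrist_force: [0.4, 6.5, 0.4]
finger_gap: 11.4
finger_force: 60.1
```

```bash
python3 -c "
from h import *
s=read_state();print(s['wrist_force'],s['moment'])
goto([473.6,33.9,65.5],1.5642);print(s['eef_pos'],s['eef_rot'])"
```

```text
[0.3983071  6.52811714 0.35088902] [ 0.98421003 -0.0960878   0.49270441]
row [-2.200e+02  1.397e+01 -1.800e-01] [ 0.0004 -0.001  -0.0726]
[477.08137828 254.31478782  65.52696668] [ 3.14122961e+00 -9.70465096e-04  1.49160505e+00]
```

To row units: -64 mm is -0.08, -51 mm is -0.0638.

Call:
nudge_tcp:
  ticks:
    - [[-0.015, 0.0013, 0, 0, 0, 0], [-0.0313, 0.0025, 0, 0, 0, 0], [-0.0475, 0.0031, 0, 0, 0, 0], [-0.0638, 0.0038, 0, 0, 0, 0], [-0.08, 0.005, 0, 0, 0, 0]]

```text
clock: 7.35
eef_pos: [475.8, 189.9, 65.5]
eef_rot: [3.141, -0.001, 1.491]
wrist_force: [0.9, 5.9, -0.2]
finger_gap: 11.6
finger_force: 60.1
```

Call:
nudge_tcp:
  ticks:
    - [[-0.0163, 0.0013, 0, 0, 0, 0], [-0.0325, 0.0025, 0, 0, 0, 0], [-0.0488, 0.0031, 0, 0, 0, 0], [-0.065, 0.0038, 0, 0, 0, 0], [-0.0813, 0.005, 0, 0, 0, 0]]

```text
clock: 7.85
eef_pos: [474.6, 124.8, 65.5]
eef_rot: [3.141, -0.001, 1.492]
wrist_force: [-0.0, 5.7, 0.1]
finger_gap: 11.6
finger_force: 60.1
```

Call:
nudge_tcp:
  ticks:
    - [[-0.0163, 0.0013, 0, 0, 0, -0.0048], [-0.0325, 0.0025, 0, 0, 0, -0.0095], [-0.0488, 0.0031, 0, 0, 0, -0.0167], [-0.0625, 0.0038, 0, 0, 0, -0.0239], [-0.075, 0.005, 0, 0, 0, -0.0286]]

```text
clock: 8.35
eef_pos: [473.7, 64.7, 65.5]
eef_rot: [-3.141, -0.001, 1.552]
wrist_force: [0.5, 5.9, 1.1]
finger_gap: 11.5
finger_force: 60.1
```

```bash
python3 -c "
from h import *
s=read_state();print(s['wrist_force'],s['moment'])
goto([473.6,33.9,65.5],1.5642);print(s['eef_pos'],s['eef_rot'])"
```

```text
[0.54828936 5.85667369 1.13325708] [ 1.00656746 -0.01086787  0.40420021]
row [-3.081e+01  4.800e-01 -3.000e-02] [-0.0001 -0.0008 -0.0124]
[473.70088382  64.7180529   65.49379279] [-3.14146184e+00 -8.04028020e-04  1.55182613e+00]
```

To row units: -31 mm is -0.0388, -29 mm is -0.0363, -0.012 rad is -0.0057.

Call:
nudge_tcp:
  ticks:
    - [[-0.0113, 0, 0, 0, 0, -0.0019], [-0.0213, 0, 0, 0, 0, -0.0038], [-0.03, 0.0006, 0, 0, 0, -0.0057], [-0.0363, 0.0006, 0, 0, 0, -0.0057], [-0.0388, 0.0006, 0, 0, 0, -0.0057]]

```text
clock: 8.85
eef_pos: [473.7, 33.9, 65.5]
eef_rot: [-3.141, -0.001, 1.563]
wrist_force: [-0.8, 6.4, 0.5]
finger_gap: 11.6
finger_force: 60.1
```

Call:
nudge_tcp:
  ticks:
    - [[0, 0, 0, 0, 0, 0], [0, 0, 0, 0, 0, 0], [0, 0, 0, 0, 0, 0]]

```text
clock: 9.15
eef_pos: [473.7, 33.7, 65.5]
eef_rot: [-3.141, 0.0, 1.563]
wrist_force: [-2.5, -0.4, 3.2]
finger_gap: 11.7
finger_force: 60.1
```

```bash
python3 -c "
from h import *
s=read_state();print(s['wrist_force'],s['moment'])
goto([473.6,33.9,65.5],1.5642);print(s['eef_pos'],s['eef_rot'])"
```

```text
[-2.49834233 -0.44966485  3.19932363] [-0.11581969  0.25480329  0.43436672]
row [ 0.22 -0.06 -0.02] [-0.0004  0.0004 -0.0011]
[473.6567397   33.68439674  65.47649761] [-3.14123700e+00  3.87695473e-04  1.56307960e+00]
```

Open, rise, and look. The camera sits about 69 mm to the left, so I also shift right for a centred view.

Call:
nudge_tcp:
  ticks:
    - [[0, 0, 0, 0, 0, 0], [0, 0, 0, 0, 0, 0], [0, 0, 0, 0, 0, 0]]
  finger_gap: 44

```text
clock: 9.45
eef_pos: [473.9, 33.8, 65.4]
eef_rot: [3.142, -0.0, 1.563]
wrist_force: [-0.9, 0.3, -0.6]
finger_gap: 32.1
finger_force: 0.0
```

Call:
nudge_tcp:
  ticks:
    - [[0, 0, -0.0375, 0, 0, 0], [0, 0, -0.0875, 0, 0, 0], [0, 0, -0.1438, 0, 0, 0], [-0.025, 0.0125, -0.2, 0, 0, 0], [-0.075, 0.025, -0.25, 0, 0, 0]]

```text
clock: 9.95
eef_pos: [492.4, -20.6, 263.1]
eef_rot: [3.139, -0.0, 1.565]
wrist_force: [1.1, 0.8, -1.2]
finger_gap: 44.1
finger_force: 0.0
```

Call:
nudge_tcp:
  ticks:
    - [[-0.025, 0.0125, -0.025, 0, 0, 0], [-0.05, 0.0125, -0.0375, 0, 0, 0], [-0.05, 0.0125, -0.0375, 0, 0, 0], [-0.05, 0.0125, -0.0375, 0, 0, 0], [-0.05, 0.0125, -0.0375, 0, 0, 0]]

```text
clock: 10.45
eef_pos: [501.5, -60.3, 289.3]
eef_rot: [-3.14, -0.0, 1.563]
wrist_force: [0.4, -0.0, -0.0]
finger_gap: 43.9
finger_force: 0.0
```

```bash
cat >> h.py <<'E'
def imager(n,y0,y1,src='wrist'):
    s,im,d=load(n);W=pts(d,src,s);out={}
    for nm,lo,hi,a,b in(("box",50,70,430,680),("rib",88,102,430,520),("knuckles",96,106,570,660)):
        m=(d>0)&(W[...,2]>lo)&(W[...,2]<hi)&(W[...,1]>y0)&(W[...,1]<y1)&(W[...,0]<b)&(W[...,0]>a)
        m=cv2.morphologyEx(m.astype(np.uint8),cv2.MORPH_OPEN,np.ones((3,3)))
        P=W[m>0];out[nm]=r=cv2.minAreaRect(P[:,:2].astype(np.float32));print(nm,m.sum(),"z",np.percentile(P[:,2],[5,50,95]).round(1),np.round(r[0],1),np.round(r[1],1),round(r[2],2))
    return out
E
python3 - <<'E'
from h import *
snap('wrist','i1');imager('i1',-80,150)
r,P,m=green('i1');print(r,m.sum())
np.savez('/tmp/gP.npz',P=P)
for n,(a,b,c,d) in dict(front=(440,470,-40,110),right=(470,630,-70,-30),left=(470,630,100,140),back=(635,660,-40,110)).items():
    k=(P[:,0]>a)&(P[:,0]<b)&(P[:,1]>c)&(P[:,1]<d);q=P[k]
    if len(q)>30:
        i=0 if n in('front','back') else 1
        f=np.polyfit(q[:,1-i],q[:,i],1);print(n,len(q),f[0],np.polyval(f,(548.6,33.4)[1-i]))
E
```

```text
box 19746 z [59.3 61.7 63.6] [549.3  34.6] [170.  150.3] 0.19
rib 1016 z [93.4 95.5 96.9] [474.4  34.7] [12.3 78.9] 0.47
knuckles 1057 z [ 96.9 100.3 102.2] [620.9  35.3] [ 19.5 115.3] 0.73
((548.031494140625, 33.27606964111328), (177.55111694335938, 197.36666870117188), 89.62328338623047) 1848
front 817 0.010888601322400574 453.5593496313408
right 730 -0.004921749826396557 -51.781137258659825
```

View pics/i1.png

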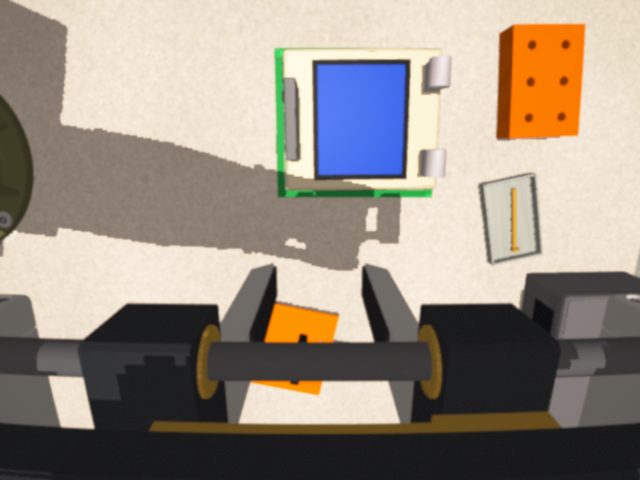

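The imager stands inside the green outline, about 1 mm off centre and under 1° off square. Its rib is at (291,119) and its knuckles at (438,72) and (433,162); the cover is at (300,348), behind the fingers. Now I'll look at the cover.

To row units: -225 mm is -0.2813, -180 mm is -0.225, 0.215 rad is 0.1027.

Call:
nudge_tcp:
  ticks:
    - [[-0.0563, -0.01, 0, 0, 0, 0.0239], [-0.1125, -0.02, 0, 0, 0, 0.0477], [-0.1688, -0.03, 0, 0, 0, 0.0716], [-0.225, -0.04, 0, 0, 0, 0.0955], [-0.2813, -0.05, 0, 0, 0, 0.1027]]

```text
clock: 11.0
eef_pos: [459.5, -286.7, 289.8]
eef_rot: [-3.141, -0.0, 1.347]
wrist_force: [0.5, -0.4, -0.1]
finger_gap: 44.3
finger_force: 0.0
```

Call:
nudge_tcp:
  ticks:
    - [[-0.05, 0, 0, 0, 0, 0], [-0.06, 0, 0, 0, 0, 0], [-0.06, 0, 0, 0, 0, 0], [-0.06, 0, 0, 0, 0, 0], [-0.06, 0, 0, 0, 0, 0]]

```text
clock: 11.5
eef_pos: [449.9, -331.2, 290.2]
eef_rot: [3.141, -0.0, 1.35]
wrist_force: [-0.1, 0.7, -0.9]
finger_gap: 43.9
finger_force: 0.0
```

```bash
cat >> h.py <<'E'
def cover(n):
    s,im,d=load(n);W=pts(d,'wrist',s);h,sa,v=cv2.split(hsv(im));out={}
    near=(d>0)&(W[...,1]<-150)&(W[...,1]>-400)&(W[...,0]>360)&(W[...,0]<580)
    o=near&(h>3)&(h<22)&(sa>150)&(W[...,2]<26)
    k=near&(W[...,2]>42)&(W[...,2]<56)
    kn=near&(sa<90)&(W[...,2]>17)&(W[...,2]<27)&(W[...,0]>500)
    for nm,m in(("plate",o),("rib",k),("knuckle",kn)):
        m=cv2.morphologyEx(m.astype(np.uint8),cv2.MORPH_OPEN,np.ones((3,3)));P=W[m>0]
        if len(P)==0: print(nm,'none');continue
        q=np.argwhere(m)[:,::-1].mean(0)
        out[nm]=(s,q);r=cv2.minAreaRect(P[:,:2].astype(np.float32));print(nm,m.sum(),"px",q.round(1),"z",np.percentile(P[:,2],[5,50,95]).round(1),np.round(r[0],1),np.round(r[1],1),round(r[2],2))
    return out
E
python3 - <<'E'
from h import *
s,_,_=snap('wrist','c1');print(s['eef_pos'],s['eef_rot']);cover('c1')
E
```

```text
[ 449.91608659 -331.16968931  290.24796951] [ 3.14137184e+00 -3.69836696e-05  1.34959632e+00]
plate 7081 px [314.7 154.5] z [12.  13.6 15. ] [ 461.4 -272.2] [131.6 108.8] 77.37
rib 584 px [326.  151.5] z [46.6 48.3 49.7] [ 471.9 -272.8] [59.3 11.6] 77.52
knuckle 557 px [376.6 151.6] z [18.  21.1 23.2] [ 532.2 -286.4] [44.1 18.7] 77.72
```

View pics/c1.png

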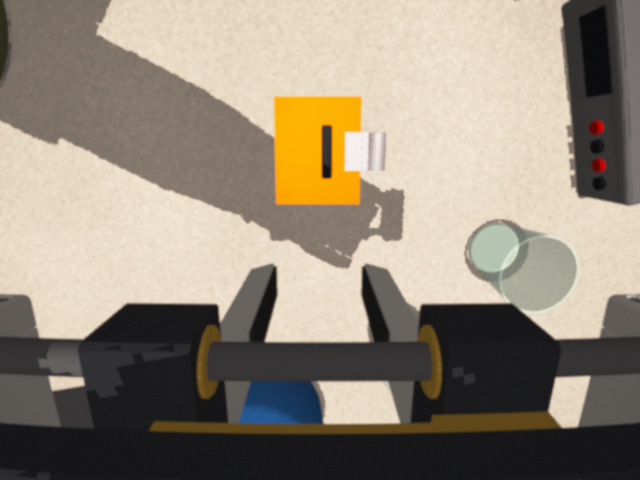

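The cover's rib is at (326,151), its knuckle at (377,151), with a white bracket between them from about column 345. I'll check the bracket's height and take the second view lower down, with the fingers narrowed.

To row units: 60 mm is 0.075, 50 mm is 0.0625.

Call:
nudge_tcp:
  ticks:
    - [[0.0375, 0.01, 0.0375, 0, 0, 0], [0.0625, 0.01, 0.075, 0, 0, 0], [0.0625, 0.01, 0.075, 0, 0, 0], [0.0625, 0.01, 0.075, 0, 0, 0]]
  finger_gap: 26

```text
clock: 11.95
eef_pos: [468.5, -285.2, 231.0]
eef_rot: [3.141, 0.0, 1.349]
wrist_force: [-0.4, -0.5, 1.2]
finger_gap: 26.5
finger_force: 0.0
```

```bash
python3 - <<'E'
from h import *
s,im,d=load('c1');W=pts(d,'wrist',s)
for u in range(340,392,4): print(u,W[150,u].round(1),im[150,u])
s,_,_=snap('wrist','c2');print(s['eef_pos'],s['eef_rot']);a=cover('c1');b=cover('c2')
for k in a:
    if k in b:
        C1,d1=rays('wrist',[a[k][1]],a[k][0]);C2,d2=rays('wrist',[b[k][1]],b[k][0]);print(k,"two-view",meet(C1,d1[0],C2,d2[0]))
goto([471.9,-272.8,60],1.354)
E
```

```text
340 [ 489.6 -275.    13.6] [253 177   0]
344 [ 494.4 -276.    12.7] [251 200 129]
348 [ 499.1 -277.1   14.2] [246 237 237]
352 [ 503.8 -278.1   15. ] [247 239 238]
356 [ 508.5 -279.1   15.6] [246 239 238]
360 [ 513.4 -280.2   14.6] [246 238 237]
364 [ 518.2 -281.3   14.3] [245 238 237]
368 [ 522.9 -282.3   15.4] [212 197 195]
372 [ 527.1 -283.2   19.6] [199 185 184]
376 [ 531.4 -284.1   22.4] [237 227 226]
380 [ 536.3 -285.2   21.3] [223 211 209]
384 [ 542.  -286.5   16. ] [176 163 157]
388 [ 549.5 -288.3    0.7] [233 219 198]
[ 468.5269412  -285.24010788  231.00704479] [3.14117824e+00 3.18917512e-04 1.34938068e+00]
plate 7081 px [314.7 154.5] z [12.  13.6 15. ] [ 461.4 -272.2] [131.6 108.8] 77.37
rib 584 px [326.  151.5] z [46.6 48.3 49.7] [ 471.9 -272.8] [59.3 11.6] 77.52
knuckle 557 px [376.6 151.6] z [18.  21.1 23.2] [ 532.2 -286.4] [44.1 18.7] 77.72
plate 9771 px [306.2 194.7] z [12.2 13.6 14.9] [ 461.1 -272.1] [132.  109.2] 77.95
rib 692 px [318.6 201.1] z [46.7 48.4 49.7] [ 471.5 -272.5] [60.2 11.2] 77.53
knuckle 706 px [376.  197.5] z [17.9 21.3 23. ] [ 532.7 -286. ] [45.7 18.7] 78.31
plate two-view (array([ 456.23511389, -274.19321104,  -45.7941891 ]), np.float64(2.0422164329044956))
rib two-view (array([ 471.80883256, -272.45951577,   41.0973917 ]), np.float64(0.321608366165502))
knuckle two-view (array([ 533.29819048, -286.55272673,   12.33132063]), np.float64(0.02145080998423733))
row [ 1.3690e+01 -1.0000e-02  1.7168e+02] [ 0.0018  0.0009 -0.0055]
```

To row units: 171 mm is 0.2138, 165 mm is 0.2063, -0.005 rad is -0.0024.

Call:
nudge_tcp:
  ticks:
    - [[0.0063, 0, 0.0563, 0, 0, 0], [0.0125, 0, 0.1125, 0, 0, 0], [0.0169, 0, 0.1688, 0, 0, 0], [0.0169, 0, 0.2063, 0, 0, -0.0024], [0.0169, 0, 0.2138, 0, 0, -0.0024]]

```text
clock: 12.5
eef_pos: [470.4, -272.6, 57.3]
eef_rot: [-3.139, -0.001, 1.352]
wrist_force: [0.4, -0.3, 0.5]
finger_gap: 25.6
finger_force: 0.0
```

Call:
nudge_tcp:
  ticks:
    - [[0, 0, 0, 0, 0, 0], [0, 0, 0, 0, 0, 0], [0, 0, 0, 0, 0, 0]]

```text
clock: 12.8
eef_pos: [472.0, -273.2, 61.1]
eef_rot: [3.139, 0.001, 1.352]
wrist_force: [-0.2, -0.6, -1.1]
finger_gap: 26.2
finger_force: 0.0
```

```bash
python3 -c "
from h import *
goto([471.8,-272.7,19],1.354);print(read_state()['eef_pos'])"
```

```text
row [ 0.5  -0.48 42.13] [ 0.0031  0.0012 -0.0015]
[ 472.0447423  -273.21416163   61.13357067]
```

To row units: 41 mm is 0.0513, 39 mm is 0.0488, -0.002 rad is -0.001.

Call:
nudge_tcp:
  ticks:
    - [[0.0006, -0.0005, 0.0188, 0, 0, -0.001], [0.0006, -0.0005, 0.0375, 0, 0, -0.001], [0.0006, -0.0005, 0.0488, 0, 0, -0.001], [0.0006, -0.0005, 0.0513, 0, 0, -0.001], [0.0006, -0.0005, 0.0513, 0, 0, -0.001]]

```text
clock: 13.3
eef_pos: [471.1, -272.0, 18.6]
eef_rot: [3.141, 0.0, 1.355]
wrist_force: [-0.0, -0.6, -0.1]
finger_gap: 26.3
finger_force: 0.0
```

Call:
nudge_tcp:
  ticks:
    - [[0, 0, 0, 0, 0, 0], [0, 0, 0, 0, 0, 0]]

```text
clock: 13.5
eef_pos: [471.2, -272.0, 18.7]
eef_rot: [3.141, 0.0, 1.355]
wrist_force: [-0.4, -0.5, -0.3]
finger_gap: 26.0
finger_force: 0.0
```

```bash
python3 -c "
from h import *
goto([471.8,-272.7,19],1.354);print(read_state()['eef_pos'])"
```

```text
row [-0.52  0.74 -0.25] [0.0009 0.0004 0.0008]
[ 471.19070757 -272.03847953   18.74767081]
```

To row units: 0.7 mm is 0.0009.

Call:
nudge_tcp:
  ticks:
    - [[0, 0.0009, 0, 0, 0, 0], [0, 0.0009, 0, 0, 0, 0], [0, 0.0009, 0, 0, 0, 0], [0, 0.0009, 0, 0, 0, 0], [0, 0.0009, 0, 0, 0, 0]]
  finger_gap: 0
  grip_n: 45

```text
clock: 14.0
eef_pos: [471.7, -272.1, 18.3]
eef_rot: [3.141, 0.0, 1.355]
wrist_force: [-0.1, 0.4, 2.1]
finger_gap: 11.4
finger_force: 45.0
```

Call:
nudge_tcp:
  ticks:
    - [[0, 0, 0, 0, 0, 0], [0, 0, 0, 0, 0, 0]]

```text
clock: 14.2
eef_pos: [471.8, -272.1, 18.3]
eef_rot: [3.141, 0.0, 1.355]
wrist_force: [0.7, 0.5, 4.1]
finger_gap: 11.7
finger_force: 45.0
```

```bash
python3 -c "
from h import *
s=read_state();print(s['eef_pos'],s['eef_rot'],s['wrist_force'])"
```

```text
[ 471.75140919 -272.07433634   18.31586581] [3.14111451e+00 1.64357669e-04 1.35483159e+00] [0.68259804 0.50482519 4.06203355]
```

Call:
nudge_tcp:
  ticks:
    - [[0, 0, -0.0125, 0, 0, 0], [0, 0, -0.0375, 0, 0, 0], [0, 0, -0.075, 0, 0, 0], [0, 0, -0.1188, 0, 0, 0], [0, 0, -0.1625, 0, 0, 0]]

```text
clock: 14.7
eef_pos: [471.1, -271.7, 149.6]
eef_rot: [-3.141, -0.0, 1.355]
wrist_force: [1.2, 0.5, -1.1]
finger_gap: 11.7
finger_force: 45.0
```

Call:
nudge_tcp:
  ticks:
    - [[0, 0, -0.05, 0, 0, 0], [0, 0, -0.0813, 0, 0, 0], [0, 0, -0.0813, 0, 0, 0], [0, 0, -0.0813, 0, 0, 0], [0, 0, -0.0813, 0, 0, 0]]

```text
clock: 15.2
eef_pos: [470.9, -271.6, 211.5]
eef_rot: [-3.139, -0.001, 1.355]
wrist_force: [-1.0, -1.4, -2.3]
finger_gap: 11.6
finger_force: 45.0
```

```bash
python3 -c "
from h import *
s=read_state();print(s['eef_pos'],s['eef_rot'],s['wrist_force'],s['moment'])
goto([559,35,212],1.577)"
```

```text
[ 470.94985775 -271.61878362  211.50488695] [-3.13895772e+00 -9.62457105e-04  1.35485529e+00] [-1.01626327 -1.41608987 -2.27993066] [ 0.04937058 -0.04538443 -0.0722082 ]
row [ 3.1836e+02  2.0310e+01 -2.4000e-01] [-0.0025 -0.0013 -0.2221]
```

To row units: 145 mm is 0.1813, 110 mm is 0.1375.

Call:
nudge_tcp:
  ticks:
    - [[0.0188, 0.0013, 0, 0, 0, 0], [0.0563, 0.0038, 0, 0, 0, 0], [0.0938, 0.0063, 0, 0, 0, 0], [0.1375, 0.0088, 0, 0, 0, 0], [0.1813, 0.0113, 0, 0, 0, 0]]

```text
clock: 15.7
eef_pos: [511.3, -130.1, 212.2]
eef_rot: [-3.14, -0.0, 1.355]
wrist_force: [-0.7, -0.8, -2.4]
finger_gap: 12.0
finger_force: 45.0
```

Call:
nudge_tcp:
  ticks:
    - [[0.0438, 0.0025, 0, 0, 0, -0.0095], [0.0875, 0.005, 0, 0, 0, -0.0286], [0.1313, 0.0088, 0, 0, 0, -0.0525], [0.1688, 0.0113, 0, 0, 0, -0.0764], [0.2, 0.0131, 0, 0, 0, -0.0955]]

```text
clock: 16.2
eef_pos: [555.7, 24.3, 212.1]
eef_rot: [-3.14, -0.0, 1.558]
wrist_force: [0.7, -0.0, -1.5]
finger_gap: 11.8
finger_force: 45.0
```

Call:
nudge_tcp:
  ticks:
    - [[0.015, 0, 0, 0, 0, -0.0048], [0.0175, 0, 0, 0, 0, -0.0105], [0.0175, 0, 0, 0, 0, -0.0105], [0.0175, 0, 0, 0, 0, -0.0105], [0.0175, 0, 0, 0, 0, -0.0105]]

```text
clock: 16.7
eef_pos: [556.1, 34.8, 213.1]
eef_rot: [3.142, 0.0, 1.575]
wrist_force: [0.8, 0.5, -2.7]
finger_gap: 12.1
finger_force: 45.0
```

```bash
python3 - <<'E'
from h import *
s,_,_=snap('wrist','h1');print(s['eef_pos'],s['eef_rot'])
snap('top','h1t');snap('scene','h1s')
goto([559.1,35.1,130],1.577)
E
```

```text
[556.10845334  34.84488429 213.13555075] [3.14157111e+00 7.45804164e-05 1.57518042e+00]
row [-0.11  2.91 83.13] [ 0.      0.     -0.0012]
```

View pics/h1.png

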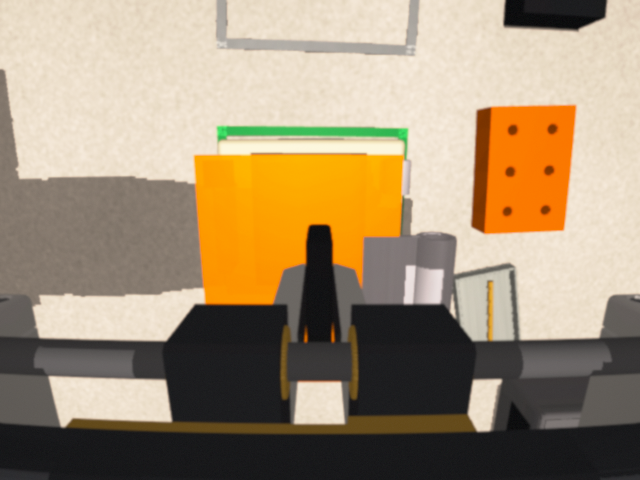

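The cover is held over the imager: plate (200–405, 155–300), rib at (320,265), its knuckle at (435,265). The rack and tray look untouched. Checking how it sits in the hand by depth.

```bash

python3 - <<'E'
from h import *
s,im,d=load('h1');W=pts(d,'wrist',s);h,sa,v=cv2.split(hsv(im));T=toolR(s)
L=(W-s['eef_pos'])@T   # tool coords
u0=np.zeros(d.shape,bool);u0[150:300,190:460]=1
o=u0&(h>3)&(h<25)&(sa>150)&(W[...,2]>190)&(W[...,2]<225)
P=L[o];A=np.c_[P[:,:2],np.ones(len(P))];c=np.linalg.lstsq(A,P[:,2],rcond=None)[0];r=P[:,2]-A@c;k=abs(r)<3
c=np.linalg.lstsq(A[k],P[k,2],rcond=None)[0];print("plate z=a x+b y+c",c.round(4),o.sum(),"x,y range",P[k].min(0).round(1),P[k].max(0).round(1))
kn=u0&(L[...,1]>48)&(L[...,1]<78)&(W[...,2]>195);P=L[kn]
print("knuckle",kn.sum(),P.min(0).round(1),P.max(0).round(1))
for a,b in((5,15),(15,25)):
    q=P[(P[:,0]>a)&(P[:,0]<b)];
    if len(q)>9:
        f=lambda p:np.hypot(q[:,1]-p[0],q[:,2]-p[1])-11
        from scipy.optimize import least_squares
        print(a,len(q),least_squares(f,[62,7],loss='soft_l1').x,q[:,2].min())
# imager knuckle fit from i1 similarly, world
s,im,d=load('i1');W=pts(d,'wrist',s)
for a,b in((-30,10),(60,100)):
    q=W[(d>0)&(W[...,2]>91)&(W[...,2]<106)&(W[...,0]>600)&(W[...,0]<640)&(W[...,1]>a)&(W[...,1]<b)]
    f=lambda p:np.hypot(q[:,0]-p[0],q[:,2]-p[1])-11
    print(len(q),least_squares(f,[621,90],loss='soft_l1').x,"y",np.percentile(q[:,1],[1,99]))
E
```

```text
plate z=a x+b y+c [ 5.000e-04 -3.000e-04  4.697e+00] 23202 x,y range [-14.  -63.3   1.8] [64.4 42.8  7.3]
knuckle 3064 [-13.4  48.   -5.9] [22.7 72.3 15.5]
5 848 [61.94069489  7.12912403] -5.734022953391329
15 922 [61.64476182  6.67997089] -5.302586104121223
560 [621.36940067  90.41142497] y [-22.07568822   3.86466566]
685 [620.73612369  90.4287335 ] y [64.7000475  92.48518134]
```

To row units: 83 mm is 0.1038, 70 mm is 0.0875, -0.003 rad is -0.0014.

Call:
nudge_tcp:
  ticks:
    - [[0, 0.0013, 0.025, 0, 0, -0.0014], [0, 0.0025, 0.0563, 0, 0, -0.0014], [0, 0.0038, 0.0875, 0, 0, -0.0014], [0, 0.0038, 0.1038, 0, 0, -0.0014], [0, 0.0038, 0.1038, 0, 0, -0.0014]]

```text
clock: 17.35
eef_pos: [558.5, 35.6, 128.7]
eef_rot: [-3.139, -0.0, 1.58]
wrist_force: [-0.5, -0.3, -1.7]
finger_gap: 11.4
finger_force: 45.0
```

Call:
nudge_tcp:
  ticks:
    - [[0, 0, 0, 0, 0, 0], [0, 0, 0, 0, 0, 0], [0, 0, 0, 0, 0, 0]]

```text
clock: 17.65
eef_pos: [559.7, 35.7, 131.2]
eef_rot: [3.14, 0.0, 1.58]
wrist_force: [0.4, -0.5, -2.0]
finger_gap: 11.3
finger_force: 45.0
```

```bash
python3 -c "
from h import *
goto([559.15,35,97.5],1.578);print(read_state()['eef_pos'])"
```

```text
row [-0.74 -0.57 33.68] [0.0017 0.     0.0018]
[559.65551144  35.74492561 131.18204229]
```

Units first: shifts go in shares of 800 mm and turns go in shares of 120 degrees. So 33 mm is 0.0413, 30 mm is 0.0375, 0.002 rad is 0.001.

Call:
nudge_tcp:
  ticks:
    - [[-0.0009, -0.0005, 0.01, 0, 0, 0.001], [-0.0009, -0.0005, 0.02, 0, 0, 0.001], [-0.0009, -0.0005, 0.03, 0, 0, 0.001], [-0.0009, -0.0005, 0.0375, 0, 0, 0.001], [-0.0009, -0.0005, 0.0413, 0, 0, 0.001]]

```text
clock: 18.15
eef_pos: [558.5, 35.1, 96.1]
eef_rot: [-3.14, -0.0, 1.578]
wrist_force: [0.4, 0.2, -2.3]
finger_gap: 11.3
finger_force: 45.0
```

Call:
nudge_tcp:
  ticks:
    - [[0, 0, 0, 0, 0, 0], [0, 0, 0, 0, 0, 0], [0, 0, 0, 0, 0, 0], [0, 0, 0, 0, 0, 0]]

```text
clock: 18.55
eef_pos: [558.9, 35.0, 97.4]
eef_rot: [3.141, 0.0, 1.578]
wrist_force: [-0.2, -0.3, -1.4]
finger_gap: 11.4
finger_force: 45.0
```

```bash
python3 - <<'E'
from h import *
s,_,_=snap('wrist','f1');print(s['eef_pos'],s['eef_rot'],s['moment']);goto([559.15,35,97.5],1.578)
s,im,d=snap('scene','f1s')
cv2.imwrite('pics/f1c.png',cv2.resize(im[200:340,290:490],(800,560),interpolation=cv2.INTER_CUBIC)[...,::-1])
E
```

```text
[558.94105359  35.04977427  97.37396553] [3.14111455e+00 1.10991485e-05 1.57782664e+00] [-0.02810641 -0.02843651  0.00853339]
row [-0.06  0.21 -0.16] [ 0.0004  0.     -0.0002]
```

View pics/f1c.png

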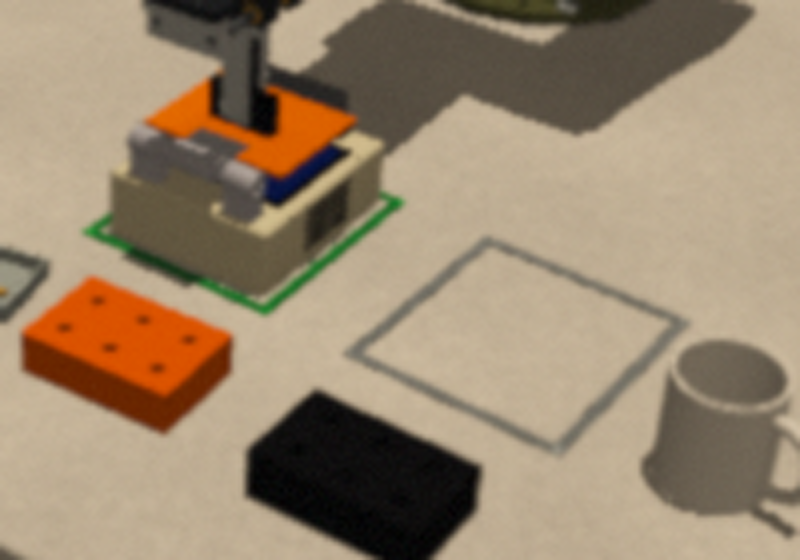

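View pics/f1.png

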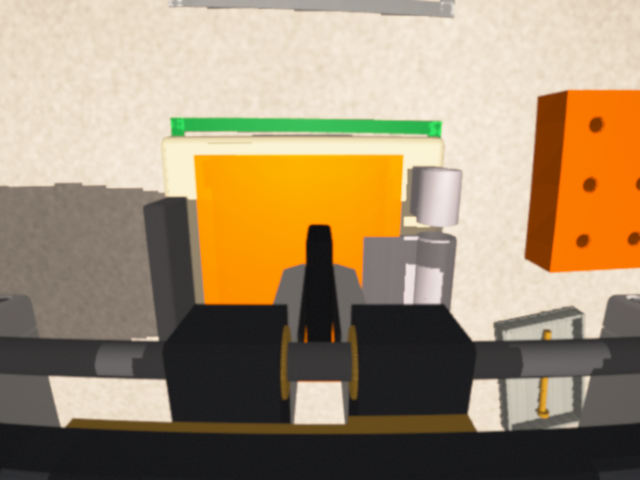

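The scene crop shows all three knuckles in a row, with the imager inside the green outline. In the wrist view the imager's left knuckle (413–460, 168–225) and the cover's (414–455, 235–300) are in line with a gap between them. I'll fit both cylinders in this same view.

```bash

python3 - <<'E'
from h import *
from scipy.optimize import least_squares
s,im,d=load('f1');W=pts(d,'wrist',s)
for nm,a,b in(("imager",66,91),("cover",42,56),("cover2",46,57)):
    q=W[(d>0)&(W[...,2]>92)&(W[...,2]<106)&(W[...,0]>606)&(W[...,0]<640)&(W[...,1]>a)&(W[...,1]<b)]
    f=lambda p:np.hypot(q[:,0]-p[0],q[:,2]-p[1])-11
    print(nm,len(q),least_squares(f,[621,90],loss='soft_l1').x.round(2),"top",np.percentile(q[:,2],95).round(1))
q=W[(d>0)&(W[...,2]>95)&(W[...,2]<106)&(W[...,0]>612)&(W[...,0]<630)&(W[...,1]>30)&(W[...,1]<100)]
hh,e=np.histogram(q[:,1],np.arange(40,100,1));print(dict(zip(e.astype(int).tolist(),hh.tolist())))
o=(d>0)&(W[...,2]>55)&(W[...,2]<66)&(W[...,1]>95)&(W[...,1]<130);P=W[o];print("box left edge y",np.percentile(P[:,1],[50,99]))
E
```

```text
imager 2071 [620.86  90.28] top 101.8
cover 1212 [620.69  90.34] top 101.8
cover2 959 [620.71  90.32] top 101.8
{40: 61, 41: 60, 42: 61, 43: 62, 44: 65, 45: 63, 46: 60, 47: 66, 48: 64, 49: 60, 50: 62, 51: 71, 52: 66, 53: 62, 54: 66, 55: 67, 56: 70, 57: 91, 58: 4, 59: 0, 60: 0, 61: 0, 62: 0, 63: 0, 64: 9, 65: 62, 66: 65, 67: 68, 68: 68, 69: 67, 70: 69, 71: 71, 72: 65, 73: 73, 74: 72, 75: 66, 76: 72, 77: 72, 78: 62, 79: 71, 80: 72, 81: 77, 82: 63, 83: 69, 84: 73, 85: 71, 86: 77, 87: 69, 88: 74, 89: 74, 90: 74, 91: 72, 92: 62, 93: 1, 94: 0, 95: 0, 96: 0, 97: 0, 98: 0}
box left edge y [103.65046418 109.54496958]
```

The bore axes agree within 0.2 mm in x and z, and there's about 7 mm of gap at the visible knuckle. The wrist force is only the cover's weight, so nothing is touching. A short settle, then I hand it in.

Call:
nudge_tcp:
  ticks:
    - [[0, 0, 0, 0, 0, 0], [0, 0, 0, 0, 0, 0], [0, 0, 0, 0, 0, 0]]

```text
clock: 18.95
eef_pos: [558.8, 35.0, 97.1]
eef_rot: [3.142, 0.0, 1.578]
wrist_force: [1.3, 0.4, -1.0]
finger_gap: 11.7
finger_force: 45.0
```

```bash
python3 -c "
from cell import manip, eyes, read_state
print(manip.sign_off())"
```

```text
the job is handed in; nothing more can be done
None
```

I handed the job in at about 19 s: the imager stands released inside the green outline (about 1 mm off centre, under 1° off square), and the gripper holds the cover level with its bore within about 0.2 mm of the imager's in x and z, touching nothing; the sign-off gave no verdict.

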